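# Fit the blade insert to the citrus slicer and lock it in

## Robot

A 6-joint arm with a two-finger parallel gripper is mounted at the origin on a cart in front of the work surface, level with it; the furniture and walls round the work are solid. World frame = base frame: x ahead of the robot, y to its left, z up, the work surface at z = 0. Lengths are in mm, angles in rad, forces in N, time in s.
With the tool pointing down it reaches from about 375 to 900 mm from the base axis. Payload 3.1 kg.
Tool frame: the origin (TCP) lies midway between the tips of the shut fingers; the grasp point (between the pads) lies 19 mm behind it; z points along the fingers, y is the line along which they close (so a half turn about z gives the same grasp; the last joint's range is limited). The gripper opens to 87 mm and grips with 3 to 60 N. Pads are 19 mm wide; open, the fingers measure 117 mm over their backs; the gripper's body (75 mm by 190 mm) begins 51 mm behind the grasp point.
Start: joints at [1.048, 0.527, 1.433, -0, 1.181, -0.178], TCP at [211.214, 588.205, 222.548] pointing down, gripper open.
Joint ranges: [-3.08, 3.08], [-0.75, 2.2], [0.22, 2.44], [-1.43, 4.57], [0, 2.65], [-2.85, 2.85]. Speed limits (rad/s): [2.79, 2.79, 3.14, 3.14, 3.14, 3.14].

## Interface

Orientations are given as a unit quaternion [w, x, y, z].
In Python, from bench import r gives the robot as it stands.
- The arm moves only by the shell command python3 -m handwheel 'ROWS' [OPENING] [FORCE]. ROWS is text: rows parted by semicolons, each of 6 numbers parted by spaces: the shift along the tool's x, y, z as a fraction of full scale, then the turn, a rotation vector about the tool's x, y, z as a fraction of full scale. In form: x y z wx wy wz; .... A call has 1 to 5 rows; each row shifts and turns the commanded pose from where the row before left it, along the tool's axes as they then stand; what a row does not reach is not made up. Full scale, the value 1, is 2 cm for a shift and 6 degrees for a turn. A row lasts 1/10 s, in which the tool goes at most 50 mm and 8.59 degrees, less where a joint would pass 70% of its speed; a pose out of reach is approached as far as the arm can. A call with a number of a shift or a turn outside -1 to 1 is refused whole. A call with a gripper value outside its range is refused whole. OPENING is the finger opening in mm, from 0 to 87, set as the call begins (- or left out, the last holds). The fingers move at their own pace and stop on an object; FORCE is the grip in N (left out, the last holds). Time passes only in rows, so rows that do not move let the fingers close. It gives the time, the measured TCP pose, the force, the opening and the grip force at its end, in the units of the state.
- r.observe(): the state, without advancing time (a new reading comes with each control period).
- r.capture(name): name is "side" or "top" or "wrist"; returns the picture (480x640x3 uint8, blue, green, red); there is no depth.
- r.camera_params(name): a dict with "fov_y" (degrees; the focal length in pixels is half the picture's height over the tangent of half this angle, whatever the lens; pixels are square), "cx", "cy" (the principal point, pixels), "world_to_cam" (4x4, takes a point from world to camera coordinates). Camera axes: x right, y up, looking along -z (the intrinsics and any distortion apply to the point x, -y, -z); pixel columns grow to the right and rows downward; lengths in mm; the calibration is good to about 2 mm. A picture is of the moment at which its call begins: read the wrist's pose just before it. camera_params takes no time and is no camera call; for the wrist camera it gives the pose at the moment of the call.
- r.close_job(): hands the job in; it is judged then, once.
The state is a dict: "clock": time; "joint_pos": joint angles; "joint_velocities": joint speeds; "effort": joint torques, N m; "tcp_pos": TCP position; "eef_rot": TCP orientation; "contact_force": force on the tool from outside, world axes, zero at the start; "wrist_torque": the same for the moment, N m; "opening": finger opening in mm; "grip_force": force on a finger pad.
Only numpy, scipy, OpenCV 4.12 (cv2) and the standard library are available. Lean on these libraries where they do the work, as an engineer would, in place of code of your own. Each camera call takes 0.05 s, during which the arm holds its last target. There are 200 camera calls.

## Task

The citrus slicer has come back from the wash without its blade. Take the flat blade insert (not the one with the row of upright teeth), slide it bevelled nose first and right way up into the slot in the slicer's near side, and push it fully home until its rear end is flush with that side. Then slide the steel keeper all the way across the mouth of the slot so that the insert cannot creep out, and leave the toothed insert, the jigger and the glass where they stand.

Things in the scene. Friction and masses are not known exactly. Their poses are not given: they have to be found in the camera images.
- slicer: grey box-shaped citrus slicer with ridged steel deck, fixed. Body 118 (x) x 250 (y, -115 to +135) mm, fences 68 mm high; bar handle reaches to y = -176. Origin on the worktop, +z up; its near (front) side with the slot is the plane x = -59 mm, +x leads from there into the slicer. A 7 mm rail at z = 9 to 16 stands 4 mm proud of the front side
- slot_mouth (a point): mid floor edge of the slot's mouth, in the plane of the front side, 24 mm above the worktop; axes as slicer. Insert slides along +x, light friction. Slot 60 wide (y), 12 high (z 0 to 12); mouth flared to 68 wide (first 13 mm), z -3 to +17. Back stop 105.5 mm in: an insert against it is sunk 1.5 mm. The side is solid above the mouth (z 17 to 44) and beside it, so a pushing finger stops flush
- blade_insert: insert to fit: flat black frame 104 (x) x 56 (y) x 10 (z) mm with one flat slanting steel blade in its window; about 90 g, loose, flat on the worktop. Origin: centre of underside, near centre of mass. +x to the bevelled nose (last 8 mm stepped in to 46 wide), -x to the straight ribbed rear end. Grip it across the 56 mm; the fingers meet the slicer before it is home: push the rest on its rear end
- insert_nose (a point): middle of the blade insert's nose end, at the underside (x = +52 mm of the insert)
- insert_rear (a point): middle of the blade insert's rear end, at the underside (x = -52 mm of the insert); axes as the insert's. When home it coincides with slot_mouth
- keeper (a joint): steel keeper sliding on the slicer's front side: 0 m open, 0.077 m fully across the mouth (stop); starts at 0 to 0.01. Moves along the slicer's -y, needs about 3 N, stays where left. Gate 40 mm wide (y), 4 thick, 12 to 46 mm above the worktop, running 3.5 mm in front of the side, its leading edge bent a little outward: an insert standing further out blocks it
- keeper_rib (a point): centre of the keeper's upright black thumb rib, moving with it: 10 mm wide (y), 16 to 52 mm above the worktop (this point 34), standing 6.5 to 30.5 mm out from the front side; axes as slicer. At y = +105 mm of the slicer when the keeper reads 0, y = +28 when fully across. Push it sideways or pinch it
- comb_insert: other insert, not wanted: same black frame 104 x 56 mm with a row of seven upright steel teeth, 26 mm high; loose. Origin: centre of underside. It and the blade insert lie left and right in front of the slicer, either way round
- jigger: brass double jigger, 44 mm across, 78 mm high, loose, standing; origin: centre of its foot
- glass: clear tumbler, 81 mm across, 93 mm high, loose, standing; origin: centre of its foot
Things that resemble listed ones, but are neither listed nor needed, are in the scene too. Of the things shaped like the blade_insert, the black one is meant.

How it is judged (in metres and radians):
On the way, in this order (a step that is already met when the one before it is completed fails the run):
1. the blade insert, right way up, has entered the slot nose first by at least 30 mm (y of insert_nose in the frame of slot_mouth between -0.006 and 0.006 m and z of insert_nose in the frame of slot_mouth between -0.004 and 0.006 m and angle between the x axis of blade_insert and the x axis of slicer, either way round below 0.1 rad and angle between blade_insert's own z axis and vertical below 0.15 rad and x of insert_nose in the frame of slot_mouth above 0.03 m), for 0.2 s.
2. the blade insert is home: its rear end flush with the slicer's side (not more than 3 mm out or 4 mm sunk), while the keeper is still open (y of insert_nose in the frame of slot_mouth between -0.006 and 0.006 m and z of insert_nose in the frame of slot_mouth between -0.004 and 0.006 m and angle between the x axis of blade_insert and the x axis of slicer, either way round below 0.1 rad and angle between blade_insert's own z axis and vertical below 0.15 rad and x of insert_rear in the frame of slot_mouth between -0.003 and 0.004 m and y of insert_rear in the frame of slot_mouth between -0.005 and 0.005 m and value of joint keeper below 0.035 m), for 0.2 s.
At the end, for the whole second after the job is handed in: The blade insert lies in the slot nose first and right way up, its rear end flush with the slicer's side (not more than 3 mm out or 4 mm sunk, within 5 mm sideways), and the keeper is across the mouth (joint above 0.070 m); all at rest (y of insert_nose in the frame of slot_mouth between -0.006 and 0.006 m and z of insert_nose in the frame of slot_mouth between -0.004 and 0.006 m and angle between the x axis of blade_insert and the x axis of slicer, either way round below 0.1 rad and angle between blade_insert's own z axis and vertical below 0.15 rad and x of insert_rear in the frame of slot_mouth between -0.003 and 0.004 m and y of insert_rear in the frame of slot_mouth between -0.005 and 0.005 m and value of joint keeper above 0.07 m and linear speed of blade_insert below 0.02 m/s); the robot touches nothing.
It fails at once if the toothed insert is moved more than 30 mm (distance of comb_insert from where it was at the start of the episode above 0.03 m).
It fails at once if the jigger or the glass is moved more than 30 mm or tipped (distance of any of jigger, glass from where it was at the start of the episode above 0.03 m or angle between any of jigger, glass's own z axis and vertical above 0.5 rad).
It also fails if it takes over 64 s, if anything falls off the work surface, if the arm or the gripper's body presses on something with over 40 N, if the wrist force passes 120 N, or if a joint passes its speed limit or range.

## Working session

There is one attempt and no reset: what is moved stays moved. The work goes in short steps, Python scripts to look and compute and a shell command to move; the robot and the scene stay as the last step left them, time stands still between calls to the robot, and variables do not carry over. Pictures are saved under pics/ and viewed, at most 10 in all, crops included, and the job is handed in when it is done.

```bash
mkdir -p pics; python3 - <<'E'
from bench import r
import cv2,numpy as np
for n in("top","side"):
    cv2.imwrite(f"pics/{n}0.png",r.capture(n)); p=r.camera_params(n); print(n,p)
s=r.observe();print(s)
E
```

```text
top {'fov_y': 45.36076367005041, 'cx': 320.2004591591299, 'cy': 245.7934183569649, 'world_to_cam': array([[ 3.86484109e-03, -9.99989773e-01, -2.34865086e-03,
        -7.14738172e+00],
       [ 9.89791250e-01,  3.49078132e-03,  1.42481913e-01,
        -5.00516130e+02],
       [-1.42472258e-01, -2.87534403e-03,  9.89794619e-01,
        -1.21597213e+03],
       [ 0.00000000e+00,  0.00000000e+00,  0.00000000e+00,
         1.00000000e+00]])}
side {'fov_y': 56.54518192705664, 'cx': 315.896663723886, 'cy': 235.32655874435062, 'world_to_cam': array([[ 8.85013992e-01, -4.65154473e-01,  1.95333099e-02,
        -4.57949554e+02],
       [ 1.69988881e-01,  3.61915051e-01,  9.16581298e-01,
        -1.56449427e+02],
       [-4.33421290e-01, -8.07866828e-01,  3.99370972e-01,
        -7.49802825e+02],
       [ 0.00000000e+00,  0.00000000e+00,  0.00000000e+00,
         1.00000000e+00]])}
{'clock': 0.1, 'joint_pos': array([ 1.04751911e+00,  5.28372228e-01,  1.43375549e+00,  1.97770659e-06,
        1.18140970e+00, -1.78503757e-01]), 'joint_velocities': array([-6.41334479e-04, -1.05788200e-03, -2.55822844e-03, -1.36431199e-03,
        5.62967163e-04,  1.35975467e-05]), 'effort': array([-2.92110008e-04, -4.40984774e+01, -1.77150339e+01,  6.34546462e-02,
        5.33878268e-02, -1.80129950e-05]), 'tcp_pos': array([210.88257132, 587.6555703 , 221.67603258]), 'eef_rot': array([-3.35100144e-04,  1.71534478e-01,  9.85177637e-01, -9.12818826e-04]), 'contact_force': array([0.28716514, 0.48709261, 0.04526349]), 'wrist_torque': array([-0.04022703,  0.0080687 , -0.0163832 ]), 'grip_force': 0.0, 'opening': 86.75373444178041}
```

View pics/top0.png

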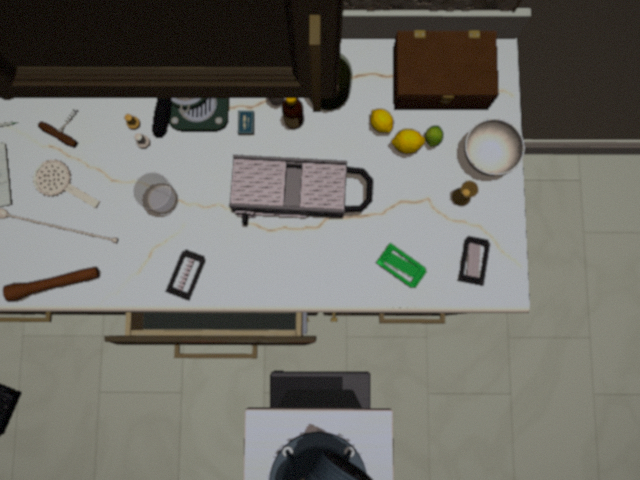

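View pics/side0.png

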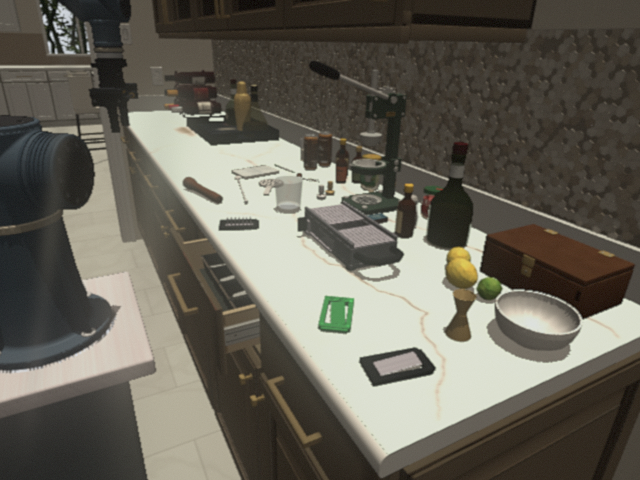

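The top view shows three candidates: a black flat insert at (474,261), a green look-alike at (401,265) and a black toothed one at (186,275). The black one with a single flat steel plate, at (474,261), fits the description. The slicer is at (290,186), the keeper rib near (245,219), the jigger near (464,193) and the glass near (155,193). I'll enlarge the candidate and the slicer to confirm.

```bash
cat > h.py <<'E'
import numpy as np,cv2
from bench import r
def K(p):
    f=240/np.tan(np.radians(p['fov_y']/2)); return f,p['cx'],p['cy']
def ray(p,u,v,z):
    f,cx,cy=K(p); W=np.linalg.inv(p['world_to_cam'])
    d=W[:3,:3]@np.array([(u-cx)/f,-(v-cy)/f,-1]); o=W[:3,3]
    return o+d*(z-o[2])/d[2]
def proj(p,X):
    f,cx,cy=K(p); c=p['world_to_cam']@np.append(X,1)
    return np.array([cx-f*c[0]/c[2],cy+f*c[1]/c[2]])
E
python3 - <<'E'
from h import *
im=cv2.imread("pics/top0.png");p=r.camera_params("top")
a=cv2.resize(im[225:295,440:510],(490,490),interpolation=cv2.INTER_CUBIC)
s=cv2.imread("pics/side0.png");b=cv2.resize(s[335:395,350:445],(300,190),interpolation=cv2.INTER_CUBIC)
c=cv2.resize(im[205:235,225:285],(300,150),interpolation=cv2.INTER_CUBIC)
o=np.zeros((490,790,3),np.uint8);o[:,:490]=a;o[:190,490:]=b;o[200:350,490:]=c
cv2.imwrite("pics/crop1.png",o)
for n,u,v,z in[("blade",474,261,10),("comb",186,275,10),("slicFL",230,211,68),("slicFR",345,216,68),("slicBL",234,156,68),("slicBR",347,162,68),("rib",245,219,52),("jig",464,193,40),("jigfoot",459,198,0),("glass foot",160,200,0)]: print(n,ray(p,u,v,z).round(1))
E
```

```text
blade [ 471.4 -346.1   10. ]
comb [438.  291.1  10. ]
slicFL [570.5 188.2  68. ]
slicFR [560.5 -58.2  68. ]
slicBL [692.4 182.7  68. ]
slicBR [679.7 -62.8  68. ]
rib [556.3 157.8  52. ]
jig [ 618.4 -321.2   40. ]
jigfoot [ 616.4 -319.7    0. ]
glass foot [609.5 358.9   0. ]
```

View pics/crop1.png

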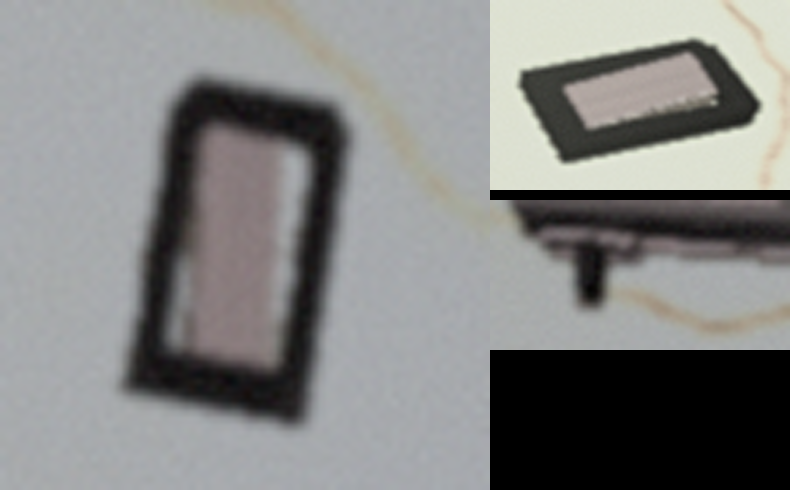

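Confirmed: this is the black frame with one flat blade. Its bevelled nose points away from the robot (crop corners at (195,80) and (345,130)), and its straight rear is at (128,388)-(302,420). Next I'll square the tool to the slicer and move in front of it for a wrist look.

```bash
cat >> h.py <<'E'
from scipy.spatial.transform import Rotation as Ro
def tool():
    s=r.observe();q=s['eef_rot'];return np.array(s['tcp_pos']),Ro.from_quat([q[1],q[2],q[3],q[0]])
def go(xyz=None,yaw=None):
    "prints world pos, grip yaw, and tool-axis shift in units of 20mm, turn in units of 6 deg"
    t,R=tool();M=R.as_matrix();y=np.arctan2(-M[0,1],M[1,1]);print("pos",t.round(1),"yaw",round(y,4),"z",M[:,2].round(3))
    if yaw is not None: print("wz units",round(-np.degrees(yaw-y)/6,3)); 
    if xyz is not None: print("shift units",(M.T@(np.array(xyz)-t)/20).round(2))
E
python3 -m handwheel '0 0 0 0 0 -0.95;0 0 0 0 0 -0.95;0 0 0 0 0 -0.95;0 0 0 0 0 0'; python3 -c "
from h import *
go([470,50,222],-0.046)"
```

```text
clock: 0.5
tcp_pos: [211.0, 587.9, 222.0]
eef_rot: [-0.0, 0.023, 1.0, -0.001]
contact_force: [0.5, -0.2, 0.6]
opening: 87.0
grip_force: 0.0
pos [211.  587.9 222. ] yaw -0.0465 z [-0.001 -0.001 -1.   ]
wz units -0.004
shift units [-1.419e+01 -2.626e+01  2.000e-02]
```

```bash
for k in 1; do
python3 -m handwheel '-1 -1 0 0 0 0;-1 -1 0 0 0 0;-1 -1 0 0 0 0;-1 -1 0 0 0 0;-1 -1 0 0 0 0' >/dev/null
python3 -m handwheel '-1 -1 0 0 0 0;-1 -1 0 0 0 0;-1 -1 0 0 0 0;-1 -1 0 0 0 0;-1 -1 0 0 0 0' >/dev/null
python3 -m handwheel '-1 -1 0 0 0 0;-1 -1 0 0 0 0;0 -1 0 0 0 0;0 -1 0 0 0 0;0 -1 0 0 0 0' >/dev/null
python3 -m handwheel '0 -1 0 0 0 0;0 -1 0 0 0 0;0 -1 0 0 0 0;0 -1 0 0 0 0;0 -1 0 0 0 0' >/dev/null
python3 -m handwheel '0 -1 0 0 0 0;0 -1 0 0 0 0;0 -1 0 0 0 0;0 -1 0 0 0 0;0 -1 0 0 0 0' 
python3 -m handwheel '0 -1 0 0 0 0;0 0 0 0 0 0;0 0 0 0 0 0;0 0 0 0 0 0'; done
python3 - <<'E'
from h import *
go()
p=r.camera_params("wrist");im=r.capture("wrist");cv2.imwrite("pics/w1.png",im);np.save("w1.npy",p,allow_pickle=True)
W=np.linalg.inv(p['world_to_cam']);print(W.round(3),p['fov_y'],p['cx'],p['cy'])
E
```

```text
clock: 3.0
tcp_pos: [427.6, 76.9, 222.5]
eef_rot: [-0.0, 0.024, 1.0, 0.0]
contact_force: [-0.4, -0.1, -0.4]
opening: 87.2
grip_force: 0.0
clock: 3.4
tcp_pos: [426.8, 58.2, 222.5]
eef_rot: [-0.0, 0.023, 1.0, 0.0]
contact_force: [0.3, -0.9, 1.1]
opening: 87.1
grip_force: 0.0
pos [426.8  58.2 222.5] yaw -0.0467 z [-0.  0. -1.]
[[ 4.70000e-02 -9.68000e-01 -2.45000e-01  3.60341e+02]
 [ 9.99000e-01  4.60000e-02  1.20000e-02  6.07800e+01]
 [-0.00000e+00 -2.46000e-01  9.69000e-01  3.85699e+02]
 [ 0.00000e+00  0.00000e+00  0.00000e+00  1.00000e+00]] 65.88055822813324 319.4360177818601 235.39822430215062
```

View pics/w1.png

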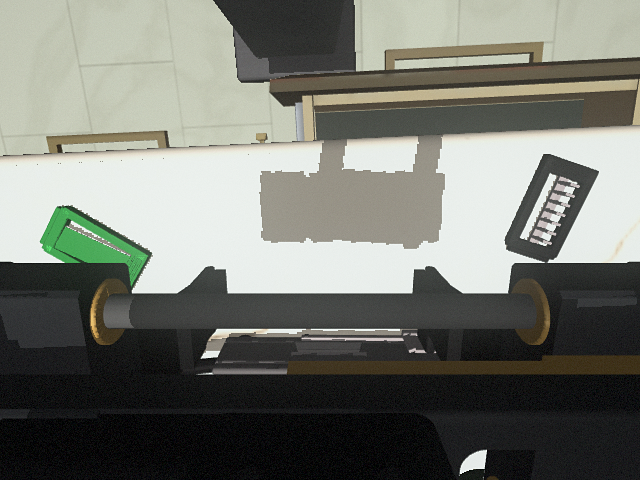

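The wrist view shows the comb at (552,207) and the green decoy at (95,245). The slicer front is mostly hidden behind the gripper, around rows 335-375. I'll move 70 mm ahead so the front face comes above the gripper bar.

```bash
python3 -m handwheel '-0.9 0 0 0 0 0;-0.9 0 0 0 0 0;-0.9 0 0 0 0 0;-0.9 0 0 0 0 0;0 0 0 0 0 0'>/dev/null;python3 -m handwheel '0 0 0 0 0 0;0 0 0 0 0 0'>/dev/null
python3 - <<'E'
from h import *
go()
p=r.camera_params("wrist");im=r.capture("wrist");cv2.imwrite("pics/w2.png",im);np.save("w2.npy",p,allow_pickle=True)
s=cv2.imread("pics/side0.png")[195:275,290:410]
a=cv2.resize(s,(600,400),interpolation=cv2.INTER_CUBIC)
o=np.zeros((600,800,3),np.uint8);o[:400,:600]=a
b=im[200:300,120:520]; o[400:600,:]=cv2.resize(b,(800,200),interpolation=cv2.INTER_CUBIC)
cv2.imwrite("pics/crop2.png",o)
E
```

```text
pos [497.3  54.9 222.3] yaw -0.0457 z [-0.002  0.    -1.   ]
```

View pics/crop2.png

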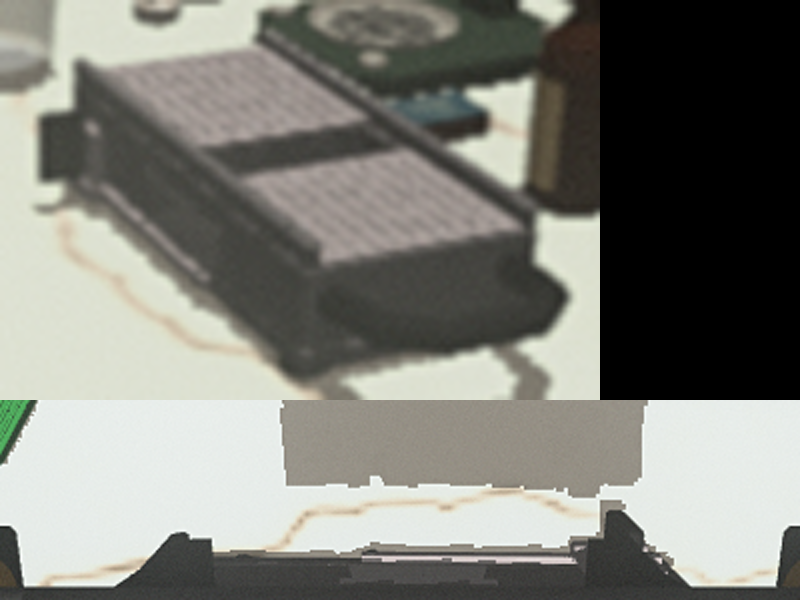

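The side crop shows the front face with the keeper gate at its left end, so the keeper is open. The wrist crop shows the darker slot mouth at about columns 340-495, row 570 of the crop. I'll move 35 mm further for a clearer view.

```bash
python3 -m handwheel '-0.9 0 0 0 0 0;-0.9 0 0 0 0 0;0 0 0 0 0 0;0 0 0 0 0 0;0 0 0 0 0 0'>/dev/null
python3 - <<'E'
from h import *
go()
p=r.camera_params("wrist");im=r.capture("wrist");cv2.imwrite("pics/w3.png",im);np.save("w3.npy",p,allow_pickle=True)
b=im[200:300,190:450]
b=np.clip(b.astype(float)*1.0,0,255)
b=(255*(b/255)**.6).astype(np.uint8)
cv2.imwrite("pics/crop3.png",cv2.resize(b,(780,300),interpolation=cv2.INTER_CUBIC))
E
```

```text
pos [533.1  52.9 222.3] yaw -0.0463 z [-0.002  0.    -1.   ]
```

View pics/crop3.png

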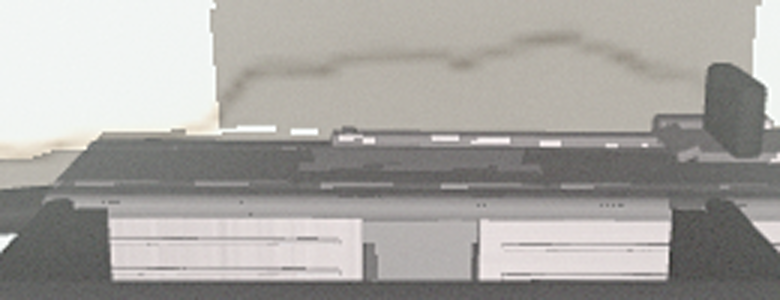

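The mouth is clearly visible. Its lower edge runs from (308,150) to (526,150) and its upper edge from (297,178) to (541,178) in the crop. The fence edge is at about row 187 and level, so the slicer yaw matches the tool. The thumb rib is at about (735,110).

```bash
python3 - <<'E'
from h import *
from scipy.optimize import least_squares
p=np.load("w3.npy",allow_pickle=True).item();pt=r.camera_params("top")
P=lambda x,y,z:ray(p,190+x/3,200+y/3,z).round(1)
print("fence top L/R",P(75,187,68),P(700,187,68))
print("mouth bottom",P(308,150,21),P(526,150,21),"top",P(297,178,41),P(541,178,41))
print("rib outer top", P(706,65,52),P(738,65,52)," bottom edge of rail",P(105,133,16))
# blade segmentation in top view
im=cv2.imread("pics/top0.png");g=im[225:295,440:510].max(2)
m=(g<75).astype(np.uint8);n,l,st,_=cv2.connectedComponentsWithStats(m);k=1+st[1:,4].argmax()
c=max(cv2.findContours((l==k).astype(np.uint8),0,2)[0],key=cv2.contourArea)[:,0]+[440,225]
w=np.array([ray(pt,u,v,8)[:2] for u,v in c],np.float32);R=cv2.minAreaRect(w);print("blade",R,w[:,0].min())
M=np.array([[-59,135,68],[-59,-115,68],[59,135,68],[59,-115,68]]);px=np.array([[230,211],[345,216],[234,156],[347,162]])
E
```

```text
fence top L/R [567.4 -43.6  68. ] [576.1 143.9  68. ]
mouth bottom [572.7  22.9  21. ] [576.2  97.3  21. ] top [576.2  20.5  41. ] [579.9  99.7  41. ]
rib outer top [542.3 149.3  52. ] [542.7 159.1  52. ]  bottom edge of rail [564.8 -47.2  16. ]
blade ((473.86578369140625, -345.9720458984375), (55.19913864135742, 100.76466369628906), 79.02487182617188) 420.62405
```

```bash

python3 -m handwheel '0.6 -1 0 0 0 0;0.6 -1 0 0 0 0;0.6 -1 0 0 0 0;0.6 -1 0 0 0 0;0.6 -1 0 0 0 0'>/dev/null
python3 -m handwheel '0.6 -1 0 0 0 0;0 -1 0 0 0 0;0 -1 0 0 0 0;0 -1 0 0 0 0;0 -1 0 0 0 0'>/dev/null
python3 -m handwheel '0 -1 0 0 0 0;0 -1 0 0 0 0;0 -1 0 0 0 0;0 -1 0 0 0 0;0 -1 0 0 0 0'>/dev/null
python3 -m handwheel '0 -1 0 0 0 0;0 -1 0 0 0 0;0 -1 0 0 0 0;0 -1 0 0 0 0;0 -0.8 0 0 0 0'>/dev/null
python3 -m handwheel '0 0 0 0 0 0.6;0 0 0 0 0 0.6;0 0 0 0 0 0;0 0 0 0 0 0'
python3 - <<'E'
from h import *
go([442,-340,222],-.17)
p=r.camera_params("wrist");im=r.capture("wrist");cv2.imwrite("pics/w4.png",im);np.save("w4.npy",p,allow_pickle=True)
m=(im[:285].max(2)<70).astype(np.uint8);n,l,st,cc=cv2.connectedComponentsWithStats(m)
for k in range(1,n):
    if st[k,4]>300:
        c=max(cv2.findContours((l==k).astype(np.uint8),0,2)[0],key=cv2.contourArea)[:,0]
        w=np.array([ray(p,u,v,9)[:2] for u,v in c],np.float32);print(st[k],cv2.minAreaRect(w))
        if 4000<st[k,4]*1: print(cv2.approxPolyDP(w[:,None],4,True)[:,0].round(0).tolist())
E
```

```text
clock: 7.15
tcp_pos: [444.4, -339.8, 222.4]
eef_rot: [-0.0, 0.085, 0.996, 0.0]
contact_force: [0.4, 0.3, 0.1]
opening: 87.0
grip_force: 0.0
pos [ 444.4 -339.8  222.4] yaw -0.1707 z [-0.  0. -1.]
wz units -0.007
shift units [ 0.12 -0.03  0.02]
[347   0 126  64 411] ((308.6673278808594, -239.4241180419922), (120.80876159667969, 48.17694091796875), 64.28268432617188)
[ 371    0  105   50 4193] ((292.8128967285156, -218.2073211669922), (96.15789794921875, 40.50172805786133), 80.19391632080078)
[[265.0, -262.0], [293.0, -262.0], [296.0, -251.0], [308.0, -251.0], [311.0, -173.0], [281.0, -170.0]]
[ 534    0  106   51 1842] ((324.9339294433594, -70.32579040527344), (27.138933181762695, 96.09667205810547), 14.801356315612793)
[ 293  186   55   56 1398] ((450.83740234375, -341.0792541503906), (55.629737854003906, 58.121604919433594), 79.19451141357422)
[   0  262  131   23 2746] ((467.21051025390625, -624.535400390625), (141.2652587890625, 25.087499618530273), 80.20492553710938)
[ 510  262  130   23 2710] ((561.1824951171875, -80.25118255615234), (140.7216033935547, 25.075681686401367), 80.2049331665039)
[190 266  36  19 450] ((495.7789306640625, -472.303955078125), (38.56021499633789, 20.580286026000977), 80.2049331665039)
[413 267  36  18 437] ((537.4514770507812, -234.25167846679688), (37.96942901611328, 19.44738006591797), 80.20490264892578)
```

View pics/w4.png

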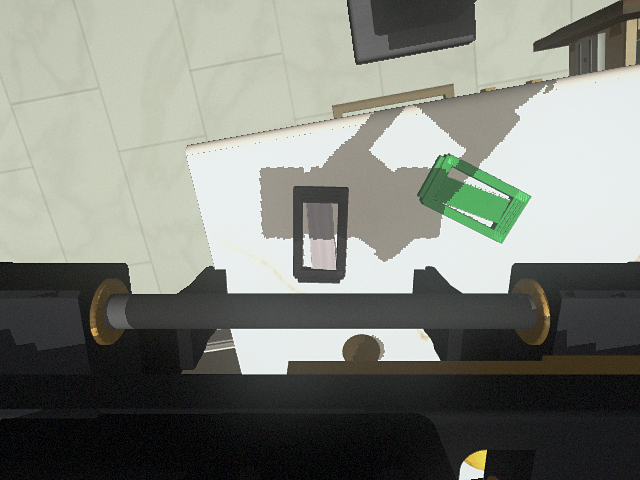

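The blade insert is at (320,234), rows 186-282, nearly aligned with the tool, with its bevelled nose downward (away from the robot). The jigger is at (363,350), well clear.

```bash
cat > bl.py <<'E'
from h import *
def blade(im,p,z,box):
    x0,x1,y0,y1=box
    m=(im[y0:y1,x0:x1].max(2)<95).astype(np.uint8);n,l,st,cc=cv2.connectedComponentsWithStats(m);k=1+st[1:,4].argmax()
    c=max(cv2.findContours((l==k).astype(np.uint8),0,2)[0],key=cv2.contourArea)[:,0]+[x0,y0]
    w=np.array([ray(p,u,v,z)[:2] for u,v in c],np.float32);return c,w,cv2.minAreaRect(w)
E
python3 - <<'E'
from bl import *
im=cv2.imread("pics/w4.png");p=np.load("w4.npy",allow_pickle=True).item()
c,w,R=blade(im,p,10,(285,360,178,290));print(c.min(0),c.max(0),R)
for nm,sel in (("L",[c[c[:,1]==v][:,0].min() for v in range(195,268)]),("R",[c[c[:,1]==v][:,0].max()+1 for v in range(195,268)])):
    f=np.polyfit(range(195,268),sel,1);a=ray(p,np.polyval(f,195),195,10 if 0 else 10);b=ray(p,np.polyval(f,267),267,10);d=b-a;print(nm,a.round(1),b.round(1),np.arctan2(d[1],d[0]))
u=[c[c[:,0]==k][:,1].min() for k in range(300,342)];print("rear",ray(p,320,np.mean(u),10).round(1))
E
```

```text
[293 186] [348 282] ((472.90087890625, -345.03985595703125), (55.98276901245117, 103.57524108886719), 79.19450378417969)Traceback (most recent call last):
  File "<stdin>", line 4, in <module>
    return umr_minimum(a, axis, None, out, keepdims, initial, where)
ValueError: zero-size array to reduction operation minimum which has no identity
```

```bash

python3 -m handwheel '0.13 0.02 1 0 0 0.16;0 0 1 0 0 0;0 0 1 0 0 0;0 0 1 0 0 0;0 0 1 0 0 0' 80 >/dev/null
python3 -m handwheel '0 0 1 0 0 0;0 0 1 0 0 0;0 0 1 0 0 0;0 0 1 0 0 0;0 0 0.7 0 0 0'
python3 -m handwheel '0 0 0.5 0 0 0;0 0 0.5 0 0 0;0 0 0.2 0 0 0;0 0 0 0 0 0;0 0 0 0 0 0'
python3 -c "
from h import *
go([441.5,-339,4],-.187)"
```

```text
clock: 8.2
tcp_pos: [441.9, -338.5, 27.3]
eef_rot: [-0.0, 0.094, 0.996, 0.0]
contact_force: [0.7, -0.3, 0.5]
opening: 80.4
grip_force: 0.0
clock: 8.7
tcp_pos: [442.3, -339.1, 5.0]
eef_rot: [0.0, 0.094, 0.996, -0.0]
contact_force: [-0.1, 0.0, 1.2]
opening: 80.1
grip_force: 0.0
pos [ 442.3 -339.1    5. ] yaw -0.1886 z [ 0.001 -0.001 -1.   ]
wz units -0.016
shift units [ 0.04 -0.    0.05]
```

```bash

python3 -m handwheel '0 0 0.08 0 0 0;0 0 0 0 0 0;0 0 0 0 0 0' >/dev/null
python3 -m handwheel '0 0 0 0 0 0;0 0 0 0 0 0;0 0 0 0 0 0;0 0 0 0 0 0;0 0 0 0 0 0' 40 30
python3 -m handwheel '0 0 0 0 0 0;0 0 0 0 0 0;0 0 -0.5 0 0 0;0 0 -0.8 0 0 0;0 0 -1 0 0 0'
python3 -m handwheel '0 0 -1 0 0 0;0 0 -1 0 0 0;0 0 -1 0 0 0;0 0 0 0 0 0;0 0 0 0 0 0'
python3 - <<'E'
from bl import *
go([441.5,-339,4],-.046)
p=r.camera_params("wrist");im=r.capture("wrist");cv2.imwrite("pics/w5.png",im)
b=im[150:450,200:440];cv2.imwrite("pics/crop5.png",cv2.resize(b,(480,600)))
E
```

```text
clock: 9.5
tcp_pos: [442.0, -338.8, 3.0]
eef_rot: [-0.0, 0.094, 0.996, 0.0]
contact_force: [0.6, 0.1, -0.1]
opening: 55.3
grip_force: 30.0
clock: 10.0
tcp_pos: [441.4, -338.2, 49.2]
eef_rot: [-0.001, 0.094, 0.996, 0.001]
contact_force: [-0.7, 0.5, -0.3]
opening: 55.6
grip_force: 30.0
clock: 10.5
tcp_pos: [441.9, -338.7, 109.3]
eef_rot: [0.0, 0.094, 0.996, -0.0]
contact_force: [-0.6, -0.3, -1.7]
opening: 55.9
grip_force: 30.0
pos [ 441.9 -338.7  109.3] yaw -0.1888 z [ 0.    -0.001 -1.   ]
wz units -1.363
shift units [ 0.02 -0.02  5.26]
```

View pics/crop5.png

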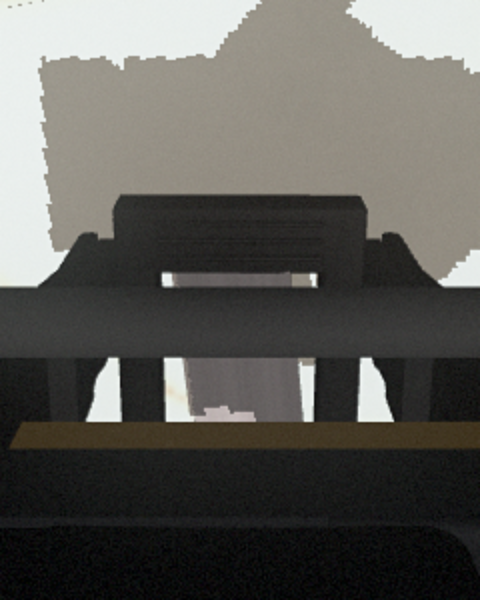

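The insert is held squarely between the fingers: the ribbed rear edge is level at crop row 195 and the frame runs straight forward. I'll carry it to in front of the slot.

```bash

python3 -m handwheel '0 0.5 0 0 0 -0.68;0 1 0 0 0 -0.68;0 1 0 0 0 0;0 1 0 0 0 0;0 1 0 0 0 0'>/dev/null
for k in 1; do
python3 -m handwheel '0 1 0 0 0 0;0 1 0 0 0 0;0 1 0 0 0 0;0 1 0 0 0 0;0 1 0 0 0 0'>/dev/null
python3 -m handwheel '0 1 0 0 0 0;0 1 0 0 0 0;0 1 0 0 0 0;0 1 0 0 0 0;0 1 0 0 0 0'>/dev/null
python3 -m handwheel '0 1 0 0 0 0;0 1 0 0 0 0;0 1 0 0 0 0;0 1 0 0 0 0;0 0 0 0 0 0'>/dev/null; done
python3 -m handwheel '0 0 1 0 0 0;0 0 1 0 0 0;0 0 0 0 0 0;0 0 0 0 0 0'
python3 -c "
from h import *
go([450,65.8,28.5],-.046)"
```

```text
clock: 12.95
tcp_pos: [461.4, 30.4, 68.8]
eef_rot: [-0.001, 0.023, 1.0, 0.0]
contact_force: [-0.3, 0.3, -0.7]
opening: 55.5
grip_force: 30.0
pos [461.4  30.4  68.8] yaw -0.0469 z [-0.001  0.    -1.   ]
wz units -0.009
shift units [0.65 1.74 2.02]
```

```bash

python3 -m handwheel '0.65 0.87 0 0 0 0;0 0.87 0 0 0 0;0 0 1 0 0 0;0 0 1 0 0 0;0 0 0 0 0 0'>/dev/null
python3 -m handwheel '0 0 0 0 0 0;0 0 0 0 0 0'
python3 - <<'E'
from bl import *
go([450,65.8,28.5],-.046)
p=r.camera_params("side");im=r.capture("side");cv2.imwrite("pics/s6.png",im)
x0,y0,k=230,185,5
b=cv2.resize(im[y0:y0+100,x0:x0+150],None,fx=k,fy=k,interpolation=cv2.INTER_CUBIC)
b=(255*(b/255.)**.6).astype(np.uint8)
# overlay the planned slot mouth rectangle and insert nose
ex=np.array([.999,-.046,0]);ey=np.array([.046,.999,0]);m=np.array([574,60.1,24.])
def poly(pts,col):
    q=np.array([(proj(p,x)-[x0,y0])*k for x in pts]).astype(int);cv2.polylines(b,[q],True,col,1)
poly([m-34*ey-[0,0,3],m+34*ey-[0,0,3],m+34*ey+[0,0,17],m-34*ey+[0,0,17]],(0,0,255))
t,_=tool();n=t+84*ex-[0,0,3]
poly([n-23*ey,n+23*ey,n+23*ey+[0,0,10],n-23*ey+[0,0,10]],(0,255,0))
cv2.imwrite("pics/crop6.png",b)
E
```

```text
clock: 13.65
tcp_pos: [451.4, 65.7, 30.0]
eef_rot: [0.001, 0.023, 1.0, -0.0]
contact_force: [0.6, -0.2, -0.7]
opening: 55.3
grip_force: 30.0
pos [451.4  65.7  30. ] yaw -0.0468 z [ 0.002 -0.    -1.   ]
wz units -0.007
shift units [0.07 0.   0.07]
```

View pics/crop6.png

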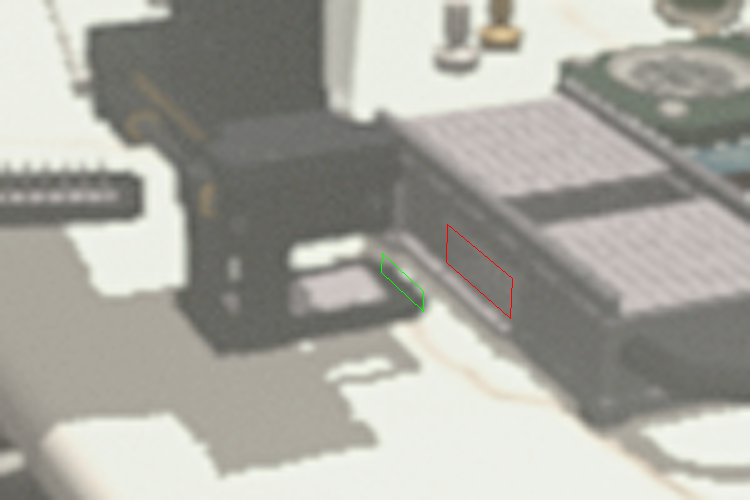

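The insert's nose, at about (400,285), coincides with the predicted green outline and lines up with the slot outline in red. I'll insert slowly and watch the forces.

```bash

python3 -m handwheel '-0.6 0 0.06 0 0 0;-0.6 0 0 0 0 0;-0.5 0 0 0 0 0;0 0 0 0 0 0;0 0 0 0 0 0'
python3 -m handwheel '-0.3 0 0 0 0 0;-0.3 0 0 0 0 0;0 0 0 0 0 0'
python3 -m handwheel '-0.3 0 0 0 0 0;-0.3 0 0 0 0 0;0 0 0 0 0 0'
```

```text
clock: 14.2
tcp_pos: [484.7, 64.3, 27.7]
eef_rot: [-0.0, 0.023, 1.0, 0.0]
contact_force: [-0.2, 0.0, -1.2]
opening: 55.0
grip_force: 30.0
clock: 14.5
tcp_pos: [498.1, 63.6, 27.8]
eef_rot: [0.001, 0.023, 1.0, -0.0]
contact_force: [-0.5, -0.0, -0.2]
opening: 55.3
grip_force: 30.0
clock: 14.8
tcp_pos: [510.2, 63.1, 27.9]
eef_rot: [0.001, 0.023, 1.0, -0.0]
contact_force: [-0.0, 0.2, -0.9]
opening: 55.5
grip_force: 30.0
```

```bash

python3 -m handwheel '-0.3 0 0 0 0 0;-0.3 0 0 0 0 0;0 0 0 0 0 0'
python3 -m handwheel '-0.3 0 0 0 0 0;-0.3 0 0 0 0 0;0 0 0 0 0 0'
```

```text
clock: 15.1
tcp_pos: [522.2, 62.5, 27.9]
eef_rot: [0.001, 0.023, 1.0, -0.0]
contact_force: [0.3, -0.4, -2.3]
opening: 55.1
grip_force: 30.0
clock: 15.4
tcp_pos: [534.2, 61.9, 27.9]
eef_rot: [0.001, 0.023, 1.0, -0.0]
contact_force: [0.1, 0.6, -1.5]
opening: 55.5
grip_force: 30.0
```

```bash

python3 -m handwheel '-0.25 0 0 0 0 0;-0.25 0 0 0 0 0;0 0 0 0 0 0'
```

```text
clock: 15.7
tcp_pos: [543.8, 61.5, 27.9]
eef_rot: [0.001, 0.023, 1.0, -0.0]
contact_force: [-0.2, 0.6, -1.5]
opening: 55.5
grip_force: 30.0
```

```bash

python3 -m handwheel '-0.2 0 0 0 0 0;-0.2 0 0 0 0 0;0 0 0 0 0 0'
python3 -m handwheel '-0.1 0 0 0 0 0;0 0 0 0 0 0;0 0 0 0 0 0'
```

```text
clock: 16.0
tcp_pos: [551.5, 61.2, 27.9]
eef_rot: [0.001, 0.023, 1.0, -0.0]
contact_force: [-0.4, -0.9, -0.9]
opening: 55.6
grip_force: 30.0
clock: 16.3
tcp_pos: [552.4, 61.2, 27.7]
eef_rot: [-0.0, 0.023, 1.0, -0.0]
contact_force: [0.7, -0.1, -1.0]
opening: 55.4
grip_force: 30.0
```

```bash

python3 -m handwheel '0 0 0 0 0 0;0 0 0 0 0 0;0 0 0 0 0 0' 68
python3 -m handwheel '0 0 -0.5 0 0 0;0 0 -1 0 0 0;1 0 0 0 0 0;1 0 0 0 0 0;0.7 0 0 0 0 0'
python3 -m handwheel '0 0 0 0 0 0;0 0 0 0 0 0;0 0 0.8 0 0 0;0 0 0.7 0 0 0;0 0 0 0 0 0' 0
python3 - <<'E'
from bl import *
go()
p=r.camera_params("side");im=r.capture("side");cv2.imwrite("pics/s7.png",im)
b=cv2.resize(im[185:285,230:380],None,fx=5,fy=5,interpolation=cv2.INTER_CUBIC)
cv2.imwrite("pics/crop7.png",(255*(b/255.)**.6).astype(np.uint8))
E
```

```text
clock: 16.6
tcp_pos: [552.6, 61.2, 27.9]
eef_rot: [0.0, 0.023, 1.0, -0.0]
contact_force: [0.0, 0.5, 0.3]
opening: 66.6
grip_force: 0.0
clock: 17.1
tcp_pos: [497.3, 63.8, 58.7]
eef_rot: [-0.0, 0.023, 1.0, 0.0]
contact_force: [-0.2, 0.3, 0.1]
opening: 67.8
grip_force: 0.0
clock: 17.6
tcp_pos: [499.2, 63.5, 26.7]
eef_rot: [-0.0, 0.023, 1.0, 0.0]
contact_force: [-0.4, -0.2, 0.7]
opening: 36.2
grip_force: 0.0
pos [499.2  63.5  26.7] yaw -0.0466 z [-0.001  0.    -1.   ]
```

View pics/crop7.png

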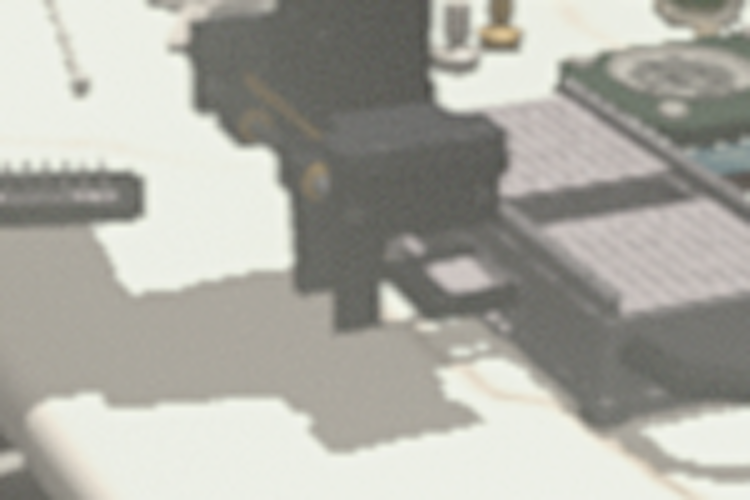

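The insert sits level in the slot with about 40 mm sticking out, its rear at about (400,265). The fingers are closing in front of it. Now I'll push on its rear end until the finger stops on the face.

```bash

python3 -m handwheel '0 0 0 0 0 0;0 0 0 0 0 0;0 0 0 0 0 0;0 0 0 0 0 0' 0
python3 -m handwheel '-0.5 0 0 0 0 0;-0.5 0 0 0 0 0;-0.3 0 0 0 0 0;-0.3 0 0 0 0 0;0 0 0 0 0 0'
python3 -m handwheel '-0.3 0 0 0 0 0;-0.3 0 0 0 0 0;-0.2 0 0 0 0 0;0 0 0 0 0 0'
python3 -m handwheel '-0.2 0 0 0 0 0;-0.2 0 0 0 0 0;0 0 0 0 0 0'
```

```text
clock: 18.05
tcp_pos: [498.9, 63.7, 28.2]
eef_rot: [0.0, 0.023, 1.0, -0.0]
contact_force: [0.4, -0.5, 0.3]
opening: 2.9
grip_force: 0.0
clock: 18.55
tcp_pos: [531.9, 62.1, 27.7]
eef_rot: [0.001, 0.023, 1.0, -0.0]
contact_force: [-0.4, 0.9, 0.3]
opening: 0.3
grip_force: 0.0
clock: 18.95
tcp_pos: [547.7, 61.4, 27.8]
eef_rot: [0.001, 0.023, 1.0, -0.0]
contact_force: [0.4, 0.1, 0.3]
opening: 0.7
grip_force: 0.0
clock: 19.25
tcp_pos: [555.5, 61.0, 27.9]
eef_rot: [0.001, 0.023, 1.0, -0.0]
contact_force: [-0.3, 0.5, 0.1]
opening: 0.8
grip_force: 0.0
```

```bash

python3 -m handwheel '-0.15 0 0 0 0 0;0 0 0 0 0 0;0 0 0 0 0 0'
python3 -m handwheel '-0.1 0 0 0 0 0;0 0 0 0 0 0;0 0 0 0 0 0'
python3 -m handwheel '-0.1 0 0 0 0 0;0 0 0 0 0 0;0 0 0 0 0 0'
python3 -m handwheel '-0.1 0 0 0 0 0;0 0 0 0 0 0;0 0 0 0 0 0'
```

```text
clock: 19.55
tcp_pos: [557.8, 60.9, 27.8]
eef_rot: [0.0, 0.023, 1.0, -0.0]
contact_force: [-0.6, -0.1, -0.2]
opening: 0.4
grip_force: 0.0
clock: 19.85
tcp_pos: [559.6, 60.9, 27.7]
eef_rot: [0.0, 0.023, 1.0, -0.0]
contact_force: [-0.6, -0.1, 0.6]
opening: 0.8
grip_force: 0.1
clock: 20.15
tcp_pos: [561.2, 60.8, 27.7]
eef_rot: [-0.0, 0.023, 1.0, 0.0]
contact_force: [-0.7, -0.9, 1.0]
opening: 0.2
grip_force: 0.5
clock: 20.45
tcp_pos: [561.5, 60.9, 27.5]
eef_rot: [-0.002, 0.023, 1.0, 0.0]
contact_force: [-5.4, -0.5, 2.6]
opening: 0.5
grip_force: 2.6
```

```bash

python3 -m handwheel '-0.1 0 0 0 0 0;0 0 0 0 0 0;0 0 0 0 0 0'
python3 -m handwheel '-0.1 0 0 0 0 0;0 0 0 0 0 0;0 0 0 0 0 0;0 0 0 0 0 0'
```

```text
clock: 20.75
tcp_pos: [561.7, 60.9, 27.4]
eef_rot: [-0.004, 0.023, 1.0, 0.0]
contact_force: [-7.7, 0.2, 6.3]
opening: 0.8
grip_force: 3.9
clock: 21.15
tcp_pos: [561.7, 60.9, 27.4]
eef_rot: [-0.006, 0.023, 1.0, 0.0]
contact_force: [-11.0, -1.3, 7.8]
opening: 0.8
grip_force: 5.3
```

The finger has stopped on the front face at x≈561.7 and the force is building, so the insert is home. Now I'll back off, lift, and go round to the far (+y) side of the keeper rib.

```bash

python3 -m handwheel '0.3 0 0 0 0 0;0.7 0 0 0 0 0;0 0 -1 0 0 0;0 0 -1 0 0 0;0 0 -0.7 0 0 0'>/dev/null
python3 -m handwheel '0 0 0 0 0 0;0 1 0 0 0 0;0 1 0 0 0 0;0 1 0 0 0 0;0 1 0 0 0 0'>/dev/null
python3 -m handwheel '0 1 0 0 0 0;0 1 0 0 0 0;0 0 0 0 0 0;0 0 0 0 0 0'
python3 - <<'E'
from bl import *
go([557.2,189.6,25],-.046)
im=r.capture("top");cv2.imwrite("pics/t8.png",im)
E
```

```text
clock: 22.55
tcp_pos: [553.3, 181.4, 81.1]
eef_rot: [0.0, 0.023, 1.0, -0.0]
contact_force: [-0.7, -0.8, -0.0]
opening: 0.2
grip_force: 0.0
pos [553.3 181.4  81.1] yaw -0.0452 z [ 0. -0. -1.]
wz units 0.008
shift units [-0.18  0.42  2.8 ]
```

```bash

python3 -m handwheel '-0.18 0.42 0 0 0 0;0 0 0 0 0 0;0 0 0.6 0 0 0;0 0 0.6 0 0 0;0 0 0 0 0 0'
python3 -m handwheel '0 0 0.6 0 0 0;0 0 0.6 0 0 0;0 0 0.35 0 0 0;0 0 0 0 0 0'
python3 -m handwheel '0 -0.25 0 0 0 0;0 -0.25 0 0 0 0;0 0 0 0 0 0'
python3 -m handwheel '0 -0.25 0 0 0 0;0 -0.25 0 0 0 0;0 0 0 0 0 0'
```

```text
clock: 23.1
tcp_pos: [555.1, 189.0, 55.4]
eef_rot: [-0.002, 0.023, 1.0, -0.0]
contact_force: [-0.9, -0.5, 0.6]
opening: 0.1
grip_force: 0.0
clock: 23.5
tcp_pos: [555.9, 189.3, 25.2]
eef_rot: [-0.001, 0.023, 1.0, -0.0]
contact_force: [0.8, -0.3, -0.1]
opening: 0.5
grip_force: 0.0
clock: 23.8
tcp_pos: [556.9, 178.9, 27.2]
eef_rot: [0.0, 0.024, 1.0, 0.0]
contact_force: [-0.0, 0.4, -0.0]
opening: 0.4
grip_force: 0.0
clock: 24.1
tcp_pos: [556.4, 169.0, 27.1]
eef_rot: [0.0, 0.023, 1.0, 0.0]
contact_force: [-0.0, 0.9, 1.1]
opening: 0.4
grip_force: 0.4
```

```bash

python3 -m handwheel '0 -0.25 0 0 0 0;0 -0.25 0 0 0 0;0 0 0 0 0 0'
python3 -m handwheel '0 -0.25 0 0 0 0;0 -0.25 0 0 0 0;0 0 0 0 0 0'
python3 -m handwheel '0 -0.25 0 0 0 0;0 -0.25 0 0 0 0;0 0 0 0 0 0'
```

```text
clock: 24.4
tcp_pos: [555.8, 158.9, 27.0]
eef_rot: [0.0, 0.023, 1.0, -0.0]
contact_force: [-0.2, 0.4, 1.2]
opening: 0.3
grip_force: 0.5
clock: 24.7
tcp_pos: [555.2, 148.8, 26.8]
eef_rot: [0.0, 0.023, 1.0, -0.0]
contact_force: [-0.2, 1.4, -0.1]
opening: 0.1
grip_force: 0.4
clock: 25.0
tcp_pos: [554.7, 138.8, 26.7]
eef_rot: [-0.0, 0.023, 1.0, -0.0]
contact_force: [1.3, 0.3, 0.3]
opening: 0.4
grip_force: 0.3
```

```bash

python3 -m handwheel '0 -0.25 0 0 0 0;0 -0.25 0 0 0 0;0 0 0 0 0 0'
python3 -m handwheel '0 -0.25 0 0 0 0;0 -0.25 0 0 0 0;0 0 0 0 0 0'
python3 -m handwheel '0 -0.25 0 0 0 0;0 0 0 0 0 0;0 0 0 0 0 0'
python3 -m handwheel '0 -0.2 0 0 0 0;0 0 0 0 0 0;0 0 0 0 0 0'
```

```text
clock: 25.3
tcp_pos: [554.1, 128.8, 26.6]
eef_rot: [-0.0, 0.023, 1.0, -0.0]
contact_force: [0.3, -0.2, 0.1]
opening: 0.5
grip_force: 0.3
clock: 25.6
tcp_pos: [553.6, 118.8, 26.7]
eef_rot: [-0.0, 0.023, 1.0, -0.0]
contact_force: [0.1, 1.1, 0.3]
opening: 0.7
grip_force: 0.3
clock: 25.9
tcp_pos: [553.3, 114.1, 26.6]
eef_rot: [-0.0, 0.023, 1.0, -0.0]
contact_force: [-0.0, -0.9, -0.3]
opening: 0.6
grip_force: 0.1
clock: 26.2
tcp_pos: [553.2, 110.4, 26.7]
eef_rot: [-0.0, 0.023, 1.0, -0.0]
contact_force: [0.5, 1.3, 0.2]
opening: 0.8
grip_force: 0.4
```

```bash

python3 -m handwheel '0 -0.2 0 0 0 0;0 0 0 0 0 0;0 0 0 0 0 0'
python3 -m handwheel '0 -0.15 0 0 0 0;0 0 0 0 0 0;0 0 0 0 0 0'
python3 -m handwheel '0 -0.15 0 0 0 0;0 0 0 0 0 0;0 0 0 0 0 0'
python3 -m handwheel '0 -0.15 0 0 0 0;0 0 0 0 0 0;0 0 0 0 0 0'
```

```text
clock: 26.5
tcp_pos: [553.0, 106.4, 26.7]
eef_rot: [-0.0, 0.023, 1.0, -0.0]
contact_force: [0.2, 1.3, 0.5]
opening: 0.4
grip_force: 0.5
clock: 26.8
tcp_pos: [552.9, 104.7, 26.7]
eef_rot: [-0.0, 0.024, 1.0, 0.001]
contact_force: [-0.1, 6.2, 0.2]
opening: 0.7
grip_force: 3.1
clock: 27.1
tcp_pos: [552.9, 104.2, 26.8]
eef_rot: [0.0, 0.024, 1.0, 0.003]
contact_force: [1.5, 15.6, -0.7]
opening: 0.4
grip_force: 7.7
clock: 27.4
tcp_pos: [552.9, 103.8, 26.8]
eef_rot: [0.001, 0.025, 1.0, 0.004]
contact_force: [1.5, 25.4, -1.9]
opening: 0.4
grip_force: 12.4
```

Hard stop at y≈104, rib travel about 70 mm as predicted. I'll back away and check numerically with the same wrist view as before.

```bash

python3 -m handwheel '0 0.3 0 0 0 0;0 0.6 0 0 0 0;0 0 -1 0 0 0;0 0 -1 0 0 0;0 0 -1 0 0 0'>/dev/null
python3 -m handwheel '0 -1 -1 0 0 0;0 -1 -1 0 0 0;0 -1 -1 0 0 0;0 0 -1 0 0 0;0 0 -1 0 0 0'>/dev/null
python3 -m handwheel '0.9 -0.5 -1 0 0 0;0 0 -0.9 0 0 0;0 0 0 0 0 0;0 0 0 0 0 0'
python3 - <<'E'
from h import *
go([533.1,52.9,222.3])
a=cv2.imread("pics/w3.png");p=r.camera_params("wrist");b=r.capture("wrist");cv2.imwrite("pics/w9.png",b)
P=np.load("w3.npy",allow_pickle=True).item()
t=a[219:253,422:448];s=b[190:275,200:480];m=cv2.matchTemplate(s,t,5);_,v,_,l=cv2.minMaxLoc(m)
u=[200+l[0],190+l[1]];print(v,u)
x0=ray(P,422+10.5,221.7,52);x1=ray(p,u[0]+10.5,u[1]+2.7,52);d=x1-x0;print(x0,x1,"travel along -y slicer",-(d[0]*.046+d[1]*.999))
ir=p;print("rib pred px",proj(p,x0+np.array([-3.2,-69.6,0])))
print("dark per col, rows 215-240:",[(c,int((b[212:240,c].max(1)<75).sum())) for c in range(330,450,4)])
E
```

```text
clock: 28.8
tcp_pos: [532.6, 46.2, 224.8]
eef_rot: [0.0, 0.023, 1.0, -0.0]
contact_force: [0.4, 0.9, -0.6]
opening: 0.8
grip_force: 0.0
pos [532.6  46.2 224.8] yaw -0.0467 z [ 0.001 -0.001 -1.   ]
shift units [-0.01  0.33  0.12]
0.6878042221069336 [355, 218]
[542.61872055 155.90912937  52.        ] [539.32036993  87.86836506  52.        ] travel along -y slicer 68.12444767952267
rib pred px [363.81779513 220.88082695]
dark per col, rows 215-240: [(330, 0), (334, 0), (338, 0), (342, 0), (346, 1), (350, 1), (354, 1), (358, 4), (362, 20), (366, 20), (370, 15), (374, 2), (378, 1), (382, 0), (386, 0), (390, 0), (394, 0), (398, 0), (402, 0), (406, 0), (410, 0), (414, 0), (418, 0), (422, 0), (426, 0), (430, 0), (434, 0), (438, 0), (442, 0), (446, 0)]
```

```bash
python3 -c "
from bench import r
print(r.close_job())"
```

```text
the job is handed in; nothing more can be done
None
```

I handed the job in at about 29 s: the black blade insert was pushed nose first into the slot until the finger stopped on the slicer's side, and the keeper slid about 70 mm across the mouth to its stop. The toothed insert, jigger and glass were not touched, and the judge returned no verdict.

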